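# Close and pin the gas test cell for a leak check

### The job

Gently swing the lid of the blue clamshell gas cell fully shut, then take the green-handled locking pin out of its grey parking block and push it down through the orange collar, the lid and the base, without ever pressing hard on the cell (keep every push below about 30 N) and without disturbing the vial, beaker or tray. Finish while still holding the pin: keep it pushed down on the sprung collar, with the collar more than half-way down its 10 mm travel, so that the lid stays pressed shut for the leak check; do not let go.

Things in the scene. Friction and masses are not known exactly. Their poses are not given: they have to be found in the camera images.
- cell: Blue base block of the clamshell gas cell, 170 (x) x 100 (y) x 40 mm high, fixed to the counter. Origin: centre of its underside, on the counter; its z is up, its x points from the pin hole to the hinge (roughly away from the robot). A vertical 14 mm through hole for the pin lies at x = -63 mm, y = 0. White hose stubs stick out 22 mm from its two sides (look only).
- base_hole (a point): Centre of the mouth of the pin hole in the base's top face (40 mm above the counter).
- hinge (a point): Middle of the lid's hinge axis, at x = +75 mm, z = 46 mm in the base's frame; the axis runs along the base's y. The lid is a white plate, 160 x 100 x 12 mm, 200 g, with a glass window; its mid-plane passes through the axis and it reaches 155 mm from it. Its 13 mm pin hole, 138 mm from the axis, lines up with the base's hole when shut.
- lid (a joint): Lid opening angle in rad: 0 = fully shut, flat on the base; it grows as the lid's free end rises (at most 1.2). At angle a, a point of its mid-plane at distance d from the hinge axis is d*sin(a) above the axis and d*cos(a) from it towards the base's -x. The stiff hinge keeps it where it is left; about 2 to 5 N at the push strip moves it.
- push_strip (a point): Centre of the outer (upper) face of the soft black rubber strip (22 mm by 90 mm wide, 8 mm high) on the lid's outside, the place to push the lid: 105 mm from the hinge axis, 14 mm outward from the lid's mid-plane, so 60 mm above the counter when shut. It starts to give at 4 N and yields 1 mm for each further 2 N, by up to 6 mm; elsewhere the cell is rigid.
- collar_top (a point): Centre of the top face of the orange spring collar on the lid, a ring of 30 mm outer and 17 mm inner diameter around the pin hole, standing 14 mm proud of the lid when free (top 66 mm above the counter with the lid shut). Its z is the pin's way out (up when the lid is shut).
- collar (a joint): How far the collar is pressed down into the lid, in m: 0 = free, 0.010 = hard stop. Its spring pushes back with about 2 N at first, 6 N at 0.0055 and 9 N at 0.010, so a pin that is let go is pushed up again.
- pin_grip (a point): Point on the axis of the locking pin's green handle (16 mm diameter), which reaches from 23 mm below to 19 mm above it. Below the handle: a steel flange, 27 mm diameter, 6 mm thick, its underside 29 mm below this point, which lands on the collar; then a 10 mm steel shank that ends, tapered, 74 mm below this point. Pin 93 mm long, 60 g, upright at the start; z up along the pin.
- pin_tip (a point): Lower end of the pin's shank, 45 mm below the underside of the flange, on the pin's axis; z points up along the pin.
- holder: Grey parking block, 60 x 60 x 50 mm high, fixed; origin at the centre of its underside on the counter. The pin stands in its central 14 mm through hole, the flange resting on its top; lift the pin at least 50 mm to clear it.
- vial: Bystander: amber capped vial, 36 mm diameter, 75 mm tall, standing; origin at the centre of its underside. Leave alone.
- beaker: Bystander: clear plastic beaker, 52 mm diameter, 60 mm tall, standing; origin at the centre of its underside. Leave alone.
- tray: Bystander: shallow white tray, 140 x 90 x 20 mm; origin at the centre of its underside. Leave alone.
Things that resemble listed ones, but are neither listed nor needed, are in the scene too. Of the things like the cell, leave any that is yellow; of the rest the larger one is meant.

How it is judged:
By the outcome, as a careful person would: the job done as asked, in the order asked, and still so for the second after the job is handed in, while the arm keeps its last pose, push and grip.
It also fails if it takes over 64 s, if anything falls off the work surface, if the arm or the gripper's body presses on something with over 40 N, if the wrist force passes 120 N, or if a joint passes its speed limit or range.

### The arm

A 6-joint arm with a two-finger parallel gripper is mounted at the origin on the work surface. World frame = base frame: x ahead of the robot, y to its left, z up, the work surface at z = 0. Lengths are in m, angles in rad, forces in N, time in s.
With the tool pointing down it reaches from about 0.35 to 0.875 m from the base axis. Payload 4.2 kg.
Tool frame: the origin (TCP) lies on the centre line of the jaws, within the pads' length; the fingertips stand 14 mm ahead of it and the grasp point (between the pads) lies 5 mm behind it; z points along the fingers, y is the direction in which the jaws open and shut (so a half turn about z gives the same grasp; the last joint's range is limited). The gripper opens to 87 mm and grips with 3 to 60 N. Pads are 19 mm wide; open, the fingers measure 117 mm over their backs; the gripper's body (75 mm by 190 mm) begins 51 mm behind the grasp point.
Start: joints at [1.554, 0.385, 0.008, 0, -1.194, -0.259], TCP at [0.17, 0.601, 0.237] pointing down, gripper open.
Joint ranges: [-3.14, 3.14], [-1.21, 2.06], [-1.07, 1.41], [-3.16, 2.05], [-2.99, -0.16], [-3.1, 3.1]. Speed limits (rad/s): [2.79, 2.79, 3.14, 3.14, 3.14, 3.14].

### API

Orientations are given as a rotation vector (axis times angle).
In Python, from plant import telemetry, optics, robot gives the robot as it stands. The module is installed in compiled form; this text tells all that it offers.
- The arm moves only by the shell command python3 -m handwheel 'ROWS' [FORCE]. ROWS is JSON, a list of rows, each an object with "grip": the closure in counts, from 0 (fully open) to 255 (shut); "translation": the shift along the tool's x, y, z in mm, a list of three; "twist": the turn about the tool's z in degrees. A call has 1 to 20 rows; each row shifts and turns the commanded pose from where the row before left it, along the tool's axes as they then stand; what a row does not reach is not made up. A row lasts 1/12 s, in which the tool goes at most 41.7 mm and 7.16 degrees, less where a joint would pass 70% of its speed; a pose out of reach is approached as far as the arm can. A call is refused whole if a number of a shift passes 41.7 or a number of a turn 7.16, either way. A call with a gripper value outside its range is refused whole. The fingers move at their own pace and stop on an object; FORCE is the grip in N (left out, the last holds). Time passes only in rows, so rows that do not move let the fingers close. It gives the time, the measured TCP pose, the force and the opening at its end, in the units of the state.
- telemetry.get_obs(): the state, without advancing time (a new reading comes with each control period).
- optics.snapshot(name): name is "scene" or "top" or "wrist"; returns a dict with "frame" (400x640x3 uint8, red, green, blue), "depth" (400x640 float32, m along the optical axis (not along the pixel's ray), 0 where there is no reading), "camera_matrix" (3x3 intrinsics, pixels), "T" (4x4, takes a point from camera to world coordinates); the wrist camera has in their place "hand_eye" (4x4, takes a point from camera to tool coordinates, whose origin is the TCP and whose axes are the flange's). Camera axes: x right, y up, looking along -z (the intrinsics and any distortion apply to the point x, -y, -z); pixel columns grow to the right and rows downward; lengths in m; the calibration is good to about 2 mm. A picture is of the moment at which its call begins: read the wrist's pose just before it.
- robot.job_done(): hands the job in, once; it reports no verdict.
The state is a dict: "clock": time; "qpos": joint angles; "qd": joint speeds; "effort": joint torques, N m; "eef_pos": TCP position; "orientation": TCP orientation; "ft_force": force on the tool from outside, world axes, zero at the start; "moment": the same for the moment, N m; "width": finger opening in m.
Only numpy, scipy, OpenCV 4.12 (cv2) and the standard library are available. Lean on these libraries where they do the work, as an engineer would, in place of code of your own. Each camera call takes 0.05 s, during which the arm holds its last target.

## Working session

There is one attempt and no reset: what is moved stays moved. The work goes in short steps, Python scripts to look and compute and a shell command to move; the robot and the scene stay as the last step left them, time stands still between calls to the robot, and variables do not carry over. Pictures are saved under pics/ and viewed, and the job is handed in when it is done.

```bash
mkdir -p pics; cat > h.py <<'E'
import numpy as np, cv2
from plant import telemetry, optics, robot
def save(s,n): cv2.imwrite('pics/'+n,s['frame'][:,:,::-1])
def world(s,T,u,v,d):
    K=s['camera_matrix'];x=(u-K[0,2])/K[0,0]*d;y=(v-K[1,2])/K[1,1]*d
    P=np.stack([x,-y,-d,np.ones_like(d)],-1);return (P@T.T)[...,:3]
def cloud(s,T=None):
    T=s['T'] if T is None else T
    v,u=np.mgrid[0:400,0:640].astype(float);return world(s,T,u,v,s['depth'].astype(float))
E
python3 - <<'E'
from h import *
print(telemetry.get_obs())
for n in('scene','top'):
    s=optics.snapshot(n);save(s,n+'0.png');np.savez('pics/'+n+'0.npz',**s);print(n,s['camera_matrix'],s['T'],s.keys())
E
```

```text
{'clock': 0.0, 'qpos': array([ 1.55358783e+00,  3.85606828e-01,  6.65563008e-03, -5.16528807e-04,
       -1.19398117e+00, -2.58599615e-01]), 'qd': array([ 0.00026319,  0.00031579,  0.00021945, -0.00089583,  0.0008182 ,
        0.00120417]), 'effort': array([ 1.06935371e-03, -3.90660238e+01,  1.87404066e+01,  4.21986803e+00,
        1.10533152e-02, -1.79914946e-04]), 'eef_pos': array([0.17002397, 0.60085366, 0.23543827]), 'orientation': array([ 3.10956852e+00, -4.31863348e-01, -3.44408121e-04]), 'ft_force': array([ 0.03908032,  0.49896825, -0.2723642 ]), 'moment': array([ 0.03208138,  0.00465597, -0.00824312]), 'width': 0.08695556809109684}
scene [[440.05561315   0.         318.95068979]
 [  0.         440.05561315 198.6197089 ]
 [  0.           0.           1.        ]] [[-0.59452152 -0.61777279  0.51468528  1.05517838]
 [ 0.80400013 -0.46572927  0.36970264  0.42296715]
 [ 0.01131177  0.63360321  0.77357547  0.88744357]
 [ 0.          0.          0.          1.        ]] dict_keys(['frame', 'depth', 'camera_matrix', 'T'])
top [[425.40501723   0.         320.03225696]
 [  0.         425.40501723 192.09090203]
 [  0.           0.           1.        ]] [[-0.00437433  0.99522725 -0.09748629  0.42608047]
 [-0.99993964 -0.00337075  0.01045688  0.04894356]
 [ 0.01007837  0.09752615  0.99518193  1.04533734]
 [ 0.          0.          0.          1.        ]] dict_keys(['frame', 'depth', 'camera_matrix', 'T'])
```

View pics/scene0.png

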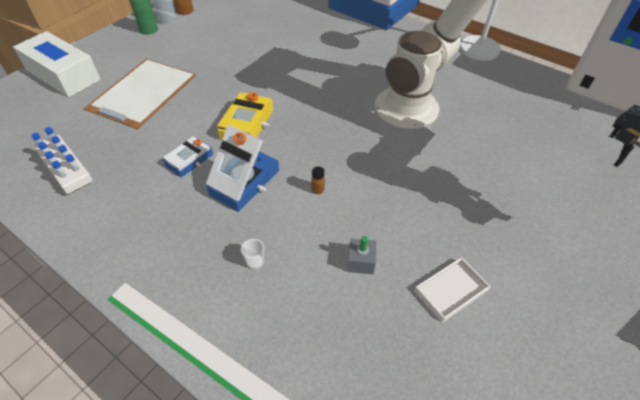

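View pics/top0.png

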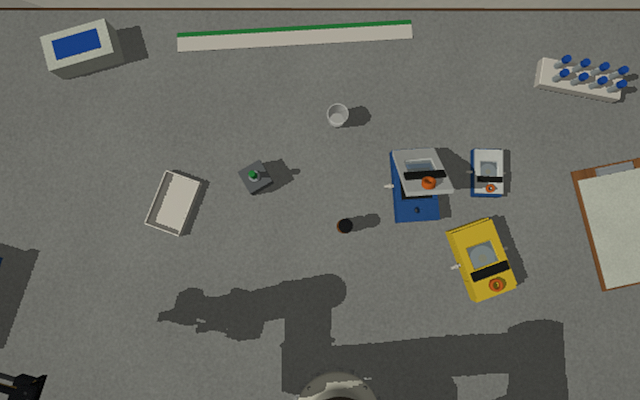

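The top view shows the large blue cell, lid open, at (415,185). Its base hole is near (417,210) and its collar near (430,183). The holder and green pin are at (255,177). The yellow cell and the small blue cell are distractors.

```bash
python3 - <<'E'
from h import *
for n in('top','scene'):
    s=dict(np.load(f'pics/{n}0.npz'));P=cloud(s);f=s['frame'];hsv=cv2.cvtColor(f,cv2.COLOR_RGB2HSV)
    H,S,V=[hsv[...,i].astype(int) for i in range(3)]
    def rep(name,m,zr=(0.0,.4)):
        m=m&(s['depth']>0)&(P[...,2]>zr[0])&(P[...,2]<zr[1])
        k,l,st,c=cv2.connectedComponentsWithStats(m.astype(np.uint8))
        for i in range(1,k):
            if st[i,4]<12: continue
            Q=P[l==i]; print(n,name,st[i].tolist(),'px',c[i].round(1),'med',np.median(Q,0).round(4),'min',Q.min(0).round(3),'max',Q.max(0).round(3))
    rep('blue',(H>100)&(H<125)&(S>130),(.025,.4))
    rep('orange',(H>3)&(H<18)&(S>150))
    rep('green',(H>50)&(H<85)&(S>100),(.03,.4))
    if n=='top':
        for name,(x0,y0,x1,y1) in dict(vial=(330,210,362,240),beaker=(322,98,352,130),tray=(140,160,215,240),holder=(236,155,275,198)).items():
            m=np.zeros((400,640),bool);m[y0:y1,x0:x1]=1;rep(name,m,(.012,.3))
    # lid: fit plane to points near cell region in top
    if n=='top':
        m=np.zeros((400,640),bool);m[140:230,380:460]=1
        m&=(P[...,2]>.055);Q=P[m];print('lid pts',len(Q),Q.min(0),Q.max(0))
        c=Q.mean(0);u,sv,vt=np.linalg.svd(Q-c);print('plane',c,vt[2],'tilt',np.arccos(abs(vt[2,2])),sv)
    x=cv2.resize(f[130:310,220:540] if n=='top' else f[80:290,150:400],None,fx=2.5 if n=='top' else 3,fy=2.5 if n=='top' else 2.8)
    cv2.imwrite(f'pics/{n}0z.png',x[:,:,::-1])
E
```

```text
top blue [52, 29, 49, 31, 881] px [75.9 43.6] med [0.881  0.6206 0.0613] min [0.843 0.562 0.056] max [0.918 0.678 0.067]
top blue [562, 55, 9, 8, 58] px [566.2  58.7] med [ 0.8303 -0.5362  0.0949] min [ 0.822 -0.545  0.084] max [ 0.838 -0.53   0.099]
top blue [581, 59, 9, 8, 56] px [585.   62.5] med [ 0.8203 -0.5795  0.0953] min [ 0.814 -0.589  0.084] max [ 0.829 -0.572  0.1  ]
top blue [599, 62, 11, 9, 62] px [604.1  66. ] med [ 0.8114 -0.6233  0.096 ] min [ 0.804 -0.635  0.084] max [ 0.822 -0.617  0.1  ]
top blue [618, 66, 11, 9, 64] px [623.1  69.9] med [ 0.8036 -0.6676  0.0947] min [ 0.795 -0.68   0.083] max [ 0.812 -0.659  0.099]
top blue [560, 69, 9, 8, 57] px [564.   72.4] med [ 0.7968 -0.5284  0.0949] min [ 0.788 -0.556  0.047] max [ 0.824 -0.522  0.1  ]
top blue [579, 73, 10, 8, 61] px [583.   76.3] med [ 0.7877 -0.5734  0.0947] min [ 0.779 -0.599  0.049] max [ 0.812 -0.567  0.099]
top blue [597, 76, 11, 9, 62] px [602.1  80. ] med [ 0.7786 -0.6173  0.0952] min [ 0.771 -0.628  0.084] max [ 0.789 -0.61   0.1  ]
top blue [616, 80, 11, 8, 67] px [621.3  83.5] med [ 0.7704 -0.66
[... 4112 characters left out ...]
0.147] max [ 0.545 -0.177  0.169]
scene orange [195, 140, 6, 5, 24] px [197.5 141.9] med [ 0.5308 -0.3668  0.0431] min [ 0.526 -0.38   0.034] max [ 0.542 -0.361  0.047]
scene orange [313, 178, 11, 15, 123] px [317.8 185.5] med [ 0.4555 -0.0117  0.0352] min [ 0.439 -0.025  0.01 ] max [ 0.463 -0.005  0.056]
scene green [133, 0, 22, 28, 426] px [144.1  13.3] med [ 0.2056 -0.9753  0.0779] min [ 0.166 -1.002  0.03 ] max [ 0.229 -0.959  0.134]
scene green [624, 38, 8, 7, 40] px [627.6  40.6] med [-0.3629  0.456   0.2259] min [-0.368  0.448  0.216] max [-0.359  0.464  0.236]
scene green [360, 237, 8, 14, 80] px [363.5 243.3] med [0.5647 0.1921 0.0879] min [0.531 0.184 0.048] max [0.569 0.197 0.101]
```

View pics/top0z.png

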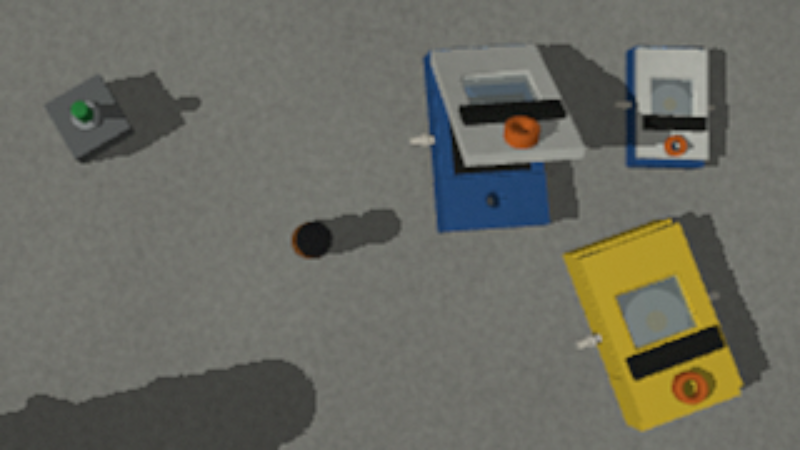

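View pics/scene0z.png

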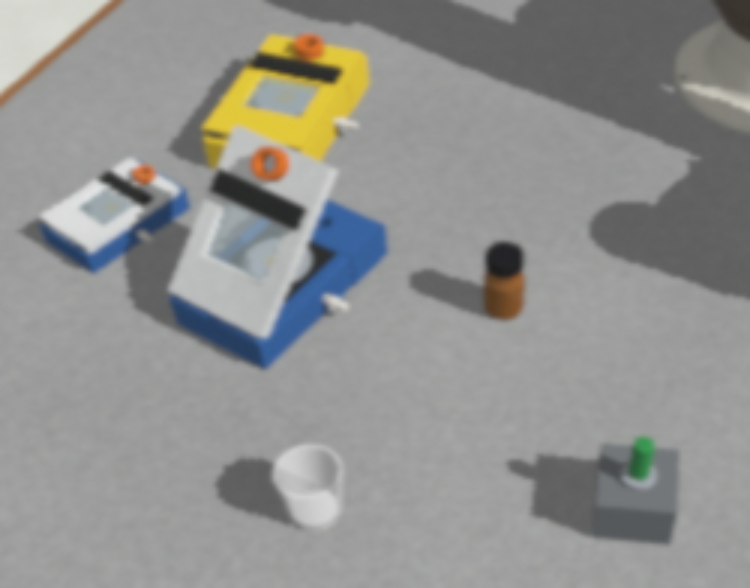

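```bash
python3 - <<'E'
from h import *
def ray(s,u,v,z):
    K=s['camera_matrix'];T=s['T'];d=np.array([(u-K[0,2])/K[0,0],-(v-K[1,2])/K[1,1],-1])@T[:3,:3].T;o=T[:3,3];return o+d*(z-o[2])/d[2]
s=dict(np.load('pics/top0.npz'));P=cloud(s);hsv=cv2.cvtColor(s['frame'],cv2.COLOR_RGB2HSV);H,S,V=[hsv[...,i].astype(int) for i in range(3)]
ok=s['depth']>0
g=ok&(abs(P[...,2])<.012);print('ground z top',np.median(P[g][:,2]))
# base hole
win=V[204:217,411:424];print(win)
print('hole',ray(s,417.2,210,.04))
bl=(H>100)&(H<125)&(S>130)&ok&(P[...,2]>.034)&(P[...,2]<.047)
bl[:140]=0;bl[230:]=0;bl[:,:380]=0;bl[:,460:]=0
k,l,st,c=cv2.connectedComponentsWithStats(bl.astype(np.uint8));i=1+np.argmax(st[1:,4]);m=l==i
# left edge, near edge from px
L=[(np.where(m[r])[0].min()-.5,r) for r in range(165,217) if m[r].any()]
B=[(c_,np.where(m[:,c_])[0].max()+.5) for c_ in range(399,437) if m[:,c_].any()]
R=[(np.where(m[r])[0].max()+.5,r) for r in range(203,216)]
for n,E in(('L',L),('near',B),('R',R)):
    Q=np.array([ray(s,u,v,.04) for u,v in E])[:,:2].astype(np.float32);f=cv2.fitLine(Q,cv2.DIST_HUBER,0,.001,.001).ravel();print(n,f,'yaw',np.degrees(np.arctan2(f[1],f[0])))
# lid
w=(S<40)&(V>120)&ok&(P[...,2]>.06)&(P[...,2]<.3);w[:145]=0;w[230:]=0;w[:,:385]=0;w[:,460:]=0
for k in range(3):
    Q=P[w];c=Q.mean(0);n=np.linalg.svd(Q-c)[2][2];n*=np.sign(n[2]);w&=abs((P-c)@n)<.006
print('lid',len(Q),c,n,'angle',np.arccos(n[2]),'yaw',np.degrees(np.arctan2(-n[1],-n[0])),'max',Q.max(0))
for n in('top','scene'):
    s=dict(np.load(f'pics/{n}0.npz'));P=cloud(s);g=(s['depth']>0)&(abs(P[...,2])<.015);print(n,'ground',np.median(P[g][:,2]))
E
```

```text
ground z top -0.0005856855205963463
[[111 110 111 111 112 115 114 113 111 111 113 112 111]
 [112 111 111 112 114 112 111 111 110 110 111 111 110]
 [112 112 112 112 108  98  94 103 112 113 111 112 111]
 [112 113 114 106  85  63  62  84 111 121 117 111 111]
 [113 111 111  94  61  49  46  62  95 115 110 105 114]
 [113 113 108  82  60  58  51  46  75 106 102 101 110]
 [112 113 111  86  65  67  54  47  74 112 122 115 111]
 [110 111 115  98  64  59  50  43  70 108 118 114 111]
 [112 111 114 106  91  72  59  63  84 108 115 112 113]
 [112 112 112 113 113 103  95  98 107 110 113 112 112]
 [113 112 112 111 111 114 114 114 113 111 111 110 112]
 [114 113 113 113 113 113 111 111 111 110 111 110 109]
 [114 113 113 113 113 112 112 111 111 111 111 113 111]]
hole [ 0.48112689 -0.19176963  0.04      ]
L [ 0.9978168   0.06604265  0.5278853  -0.1398621 ] yaw 3.7867212
near [ 0.06211721 -0.99806887  0.45621938 -0.19182669] yaw -86.43865
R [ 0.99913967  0.04147144  0.4828413  -0.24198739] yaw 2.3768198
lid 1010 [ 0.55866685 -0.18528515  0.11459047] [0.70664389 0.04678964 0.70602064] angle 0.7869330286872875 yaw -176.21175381038253 max [ 0.61614314 -0.13560012  0.16285927]
top ground -0.0005793700055822804
scene ground 0.0005164415443211778
```

The base hole is near (0.481, -0.192) with yaw about 3.7°, and the lid is open about 0.79 rad. The pin is near (0.56, 0.19). Next I turn the tool to line up with the cell and check the wrist camera.

```bash
python3 -m handwheel '[{"grip":0,"translation":[0,0,0],"twist":-6.5},{"grip":0,"translation":[0,0,0],"twist":-6.5},{"grip":0,"translation":[0,0,0],"twist":-6.5},{"grip":0,"translation":[36,41,0],"twist":0},{"grip":0,"translation":[36,41,0],"twist":0},{"grip":0,"translation":[36,41,0],"twist":0},{"grip":0,"translation":[36,41,0],"twist":0},{"grip":0,"translation":[36,41,0],"twist":0},{"grip":0,"translation":[36,41,0],"twist":0},{"grip":0,"translation":[36,41,0],"twist":0},{"grip":0,"translation":[36,41,0],"twist":0},{"grip":0,"translation":[30,41,0],"twist":0},{"grip":0,"translation":[0,41,0],"twist":0},{"grip":0,"translation":[0,0,0],"twist":0},{"grip":0,"translation":[0,0,0],"twist":0}]' 20
python3 - <<'E'
from h import *
from scipy.spatial.transform import Rotation as R
o=telemetry.get_obs();s=optics.snapshot('wrist');save(s,'w1.png');print(s['hand_eye'],o['eef_pos'],o['orientation'],o['ft_force'])
np.savez('pics/w1.npz',pos=o['eef_pos'],rv=o['orientation'],**s)
print(R.from_rotvec(o['orientation']).as_matrix())
E
```

```text
clock: 1.35
eef_pos: [0.4354, 0.2905, 0.2363]
orientation: [3.14, 0.096, -0.001]
ft_force: [-0.2, 0.3, 0.2]
width: 0.0874
[[-7.13782357e-04  9.68913935e-01  2.47397002e-01  6.77987505e-02]
 [ 9.99999048e-01  3.99402194e-04  1.32093486e-03 -3.89438016e-05]
 [ 1.18106129e-03  2.47397710e-01 -9.68913298e-01 -1.47905090e-01]
 [ 0.00000000e+00  0.00000000e+00  0.00000000e+00  1.00000000e+00]] [0.43541953 0.29054923 0.23634707] [ 3.13970363e+00  9.59184792e-02 -1.05990930e-03] [-0.22019346  0.31576228  0.19273751]
[[ 9.98134887e-01  6.10435006e-02 -6.61587486e-04]
 [ 6.10432144e-02 -9.98135025e-01 -4.44436172e-04]
 [-6.87483581e-04  4.03221822e-04 -9.99999682e-01]]
```

View pics/w1.png

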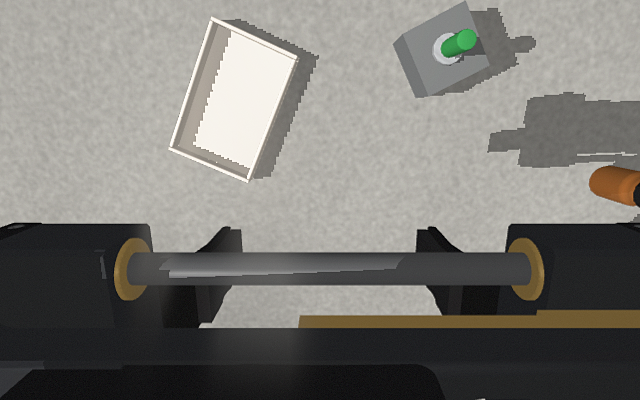

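The wrist view shows the tray at (235,95), the holder with the green pin at (455,42) and the vial at (615,185). Now I move to look at the cell.

```bash
python3 -m handwheel '[{"grip":255,"translation":[-2,30,-6],"twist":0},{"grip":255,"translation":[-2,30,-6],"twist":0},{"grip":255,"translation":[-2,30,-6],"twist":0},{"grip":255,"translation":[-2,30,-6],"twist":0},{"grip":255,"translation":[-2,30,-6],"twist":0},{"grip":255,"translation":[-2,30,-6],"twist":0},{"grip":255,"translation":[-2,30,-6],"twist":0},{"grip":255,"translation":[-2,30,-6],"twist":0},{"grip":255,"translation":[-2,30,-6],"twist":0},{"grip":255,"translation":[-2,30,-6],"twist":0},{"grip":255,"translation":[-2,30,-6],"twist":0},{"grip":255,"translation":[-2,30,0],"twist":0},{"grip":255,"translation":[0,30,0],"twist":0},{"grip":255,"translation":[0,30,0],"twist":0},{"grip":255,"translation":[0,30,0],"twist":0},{"grip":255,"translation":[0,30,0],"twist":0},{"grip":255,"translation":[0,0,0],"twist":0},{"grip":255,"translation":[0,0,0],"twist":0}]' 20
python3 - <<'E'
from h import *
o=telemetry.get_obs();s=optics.snapshot('wrist');save(s,'w2.png');print(o['eef_pos'],o['orientation'],o['ft_force'],o['width'])
np.savez('pics/w2.npz',pos=o['eef_pos'],rv=o['orientation'],**s)
E
```

```text
clock: 2.9
eef_pos: [0.4427, -0.1881, 0.302]
orientation: [-3.14, -0.099, 0.001]
ft_force: [-0.3, 0.3, -0.8]
width: 0.0001
[ 0.44274469 -0.18810786  0.30198835] [-3.13972740e+00 -9.93798726e-02  1.49022724e-03] [-0.28973875  0.26090893 -0.78678223] 6.71259113691059e-05
```

View pics/w2.png

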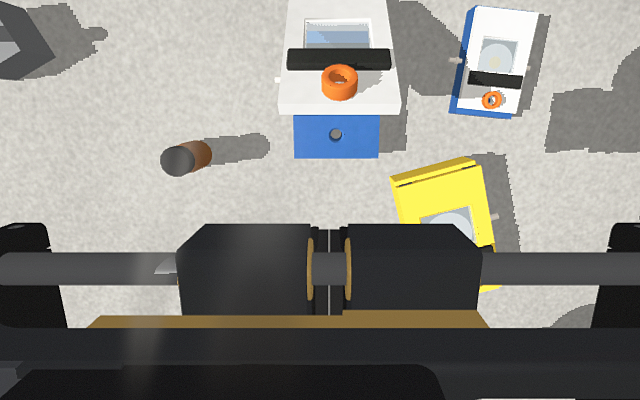

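The wrist view shows the base hole at (336,134), the near edge at row 158, the strip at (340,60) and the collar at (340,82).

```bash
cat >> h.py <<'E'
from scipy.spatial.transform import Rotation as Rot
def wT(pos,rv,s):
    T=np.eye(4);T[:3,:3]=Rot.from_rotvec(rv).as_matrix();T[:3,3]=pos;return T@s['hand_eye']
def ray(s,T,u,v,z):
    K=s['camera_matrix'];d=np.array([(u-K[0,2])/K[0,0],-(v-K[1,2])/K[1,1],-1])@T[:3,:3].T;o=T[:3,3];return o+d*(z-o[2])/d[2]
E
python3 - <<'E'
from h import *
s=dict(np.load('pics/w2.npz'));T=wT(s['pos'],s['rv'],s);P=cloud(s,T);ok=s['depth']>0
hsv=cv2.cvtColor(s['frame'],cv2.COLOR_RGB2HSV);H,S,V=[hsv[...,i].astype(int) for i in range(3)]
g=ok&(abs(P[...,2])<.02);g[215:]=0;print('ground',np.median(P[g][:,2]))
bl=(H>100)&(H<125)&(S>120);bl[:114]=0;bl[165:]=0;bl[:,:285]=0;bl[:,390:]=0
print('basetop z',np.median(P[bl&ok&(P[...,2]>.03)][:,2]))
hole=~bl;hole[:124]=0;hole[146:]=0;hole[:,:322]=0;hole[:,350:]=0
v,u=np.where(hole);print('hole px',u.mean(),v.mean(),len(u));h=ray(s,T,u.mean(),v.mean(),.04);print('hole',h)
for n,E in dict(L=[(np.where(bl[r])[0].min()-.5,r) for r in range(118,154)],R=[(np.where(bl[r])[0].max()+.5,r) for r in range(118,154)],N=[(c,np.where(bl[:,c])[0].max()+.5) for c in range(298,375)]).items():
    Q=np.array([ray(s,T,u,v,.04) for u,v in E])[:,:2].astype(np.float32);f=cv2.fitLine(Q,cv2.DIST_HUBER,0,.0005,.0005).ravel()
    d=f[:2];w=h[:2]-f[2:];print(n,f,'yaw',np.degrees(np.arctan2(d[1],d[0])),'dist to hole',abs(d[0]*w[1]-d[1]*w[0]))
w=(S<40)&(V>180)&ok&(P[...,2]>.05)&(P[...,2]<.3);w[115:]=0;w[:,:270]=0;w[:,410:]=0
for k in range(3):
    Q=P[w];c=Q.mean(0);n=np.linalg.svd(Q-c)[2][2];n*=np.sign(n[2]);w&=abs((P-c)@n)<.004
a=np.arccos(n[2]);print('lid',len(Q),c,n,'angle',a,'yaw',np.degrees(np.arctan2(n[1],n[0])),'max',Q.max(0))
bk=(V<70)&ok;bk[:40]=0;bk[75:]=0;bk[:,:280]=0;bk[:,400:]=0;Q=P[bk];print('strip',len(Q),np.median(Q,0),Q.min(0),Q.max(0))
og=(H>3)&(H<18)&(S>150)&ok;og[110:]=0;og[:,400:]=0;og[:,:300]=0;print('collar',np.median(P[og],0),P[og].max(0))
yaw=np.radians(3.6);ex=np.array([np.cos(yaw),np.sin(yaw)]);hg=h[:2]+.138*ex;print('hinge',hg)
ps=hg+ex*(-.105*np.cos(a)+.014*np.sin(a));print('strip pred',ps,.046+.105*np.sin(a)+.014*np.cos(a))
# plane offset check: distance of hinge axis to lid outer plane should be 6mm
print('hinge->outer plane',(c-np.array([*hg,.046]))@n)
E
```

```text
ground -0.00012987860756383252
basetop z 0.039793208947837055
hole px 335.46666666666664 133.46666666666667 90
hole [ 0.48285813 -0.19290139  0.04      ]
L [ 0.99930185  0.03736069  0.4750608  -0.14421847] yaw 2.1411083 dist to hole 0.04894024031841252
R [ 0.99517447  0.09812136  0.4817783  -0.24340117] yaw 5.6309996 dist to hole 0.05015013735710369
N [ 0.06273352 -0.9980303   0.45473945 -0.19364873] yaw -86.40327 dist to hole 0.028110180071428372
lid 7493 [ 0.56222606 -0.18828458  0.11155375] [0.71366309 0.04405438 0.69910242] angle 0.7966549152213439 yaw 3.5323826400498484 max [ 0.6222725  -0.13512545  0.16199491]
strip 1993 [ 0.55246097 -0.18870376  0.13360108] [ 0.54118425 -0.23434593  0.12293897] [ 0.56389095 -0.14488759  0.13961854]
collar [ 0.53160768 -0.19049194  0.15989036] [ 0.54787024 -0.17634134  0.169455  ]
hinge [ 0.62058582 -0.1842363 ]
strip pred [ 0.55731547 -0.18821693] 0.13086469550626809
hinge->outer plane 0.004001234181691146
```

```bash
python3 - <<'E'
from h import *
s=dict(np.load('pics/w2.npz'));x=s['frame'][105:170,285:395];cv2.imwrite('pics/w2z.png',cv2.resize(x,None,fx=7,fy=7,interpolation=cv2.INTER_NEAREST)[:,:,::-1]);print(s['camera_matrix'])
E
```

```text
[[346.36350036   0.         328.6531757 ]
 [  0.         346.36350036 197.28934005]
 [  0.           0.           1.        ]]
```

View pics/w2z.png

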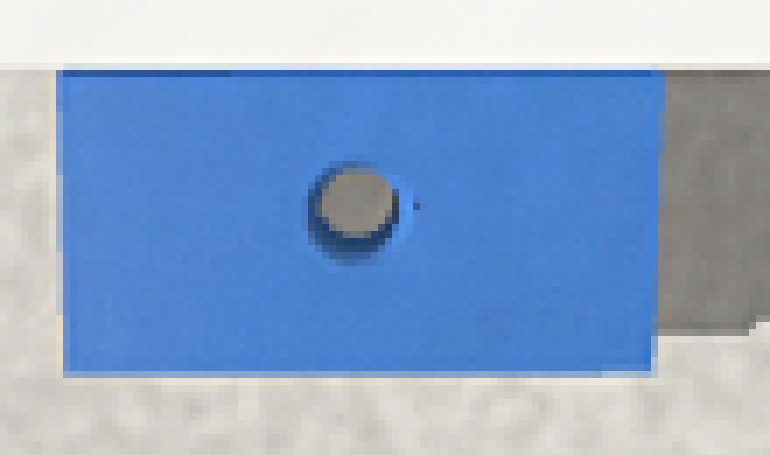

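```bash
python3 - <<'E'
from h import *
np.set_printoptions(linewidth=200,precision=4,suppress=True)
s=dict(np.load('pics/w2.npz'));T=wT(s['pos'],s['rv'],s);P=cloud(s,T)
for c in (310,336,360):
    print(c);print(P[112:164:2,c][:,[0,2]].T)
print('hole row'); print(P[134,322:350][:,[1,2]].T)
print('strip col'); print(P[30:116:3,310][:,[0,2]].T)
for u,v in((335.4,134.8),(335.4,127.5),(335.4,142.4),(328.2,134.8),(342.8,134.8)):print(ray(s,T,u,v,.04))
E
```

```text
310
[[ 0.5068  0.5051  0.5008  0.4986  0.4963  0.4941  0.4918  0.4895  0.4873  0.4849  0.4827  0.4803  0.4782  0.4758  0.4735  0.4711  0.4689  0.4663  0.4641  0.4618  0.4596  0.4571  0.4548  0.4522
   0.4441  0.4412]
 [ 0.1543  0.1521  0.0392  0.0408  0.0402  0.0406  0.0404  0.0399  0.0407  0.0392  0.0398  0.0389  0.0413  0.0408  0.0401  0.0393  0.0407  0.0388  0.0396  0.0402  0.0412  0.0404  0.0408  0.0392
   0.0005 -0.0014]]
336
[[ 0.5081  0.5065  0.5027  0.5004  0.4982  0.4959  0.4937  0.4914  0.4892  0.4846  0.4821  0.4795  0.4771  0.4744  0.4741  0.473   0.4706  0.4684  0.4659  0.4638  0.4613  0.459   0.4567  0.4543
   0.4461  0.4435]
 [ 0.1543  0.1518  0.039   0.0399  0.0403  0.0394  0.0398  0.0387  0.0404  0.0011  0.0012 -0.0003  0.0008 -0.0004  0.0248  0.039   0.0387  0.0404  0.0389  0.0408  0.04    0.0403  0.0409  0.0402
  -0.0003 -0.0005]]
360
[[ 0.5093  0.5077  0.5044  0.5022  0.4999  0.4977  0.4954  0.4931  0.4909  0.4886  0.4863  0.484   0.4816  0.4794  0.4771  0.4746  0.4724  0.4701  0.4678  0.4654  0.4632  0.4606  0.4584  0.4559
   0.4481  0.4455]
 [ 0.1545  0.1535  0.
[... 516 characters left out ...]
001  0.0001  0.0004 -0.0004 -0.0003  0.0002  0.0001 -0.0022  0.0001  0.0146  0.0373  0.0397  0.0402  0.0401
   0.0392  0.042   0.0408  0.0388]]
strip col
[[0.5828 0.5792 0.5762 0.573  0.5697 0.5665 0.5637 0.5579 0.5552 0.5524 0.5493 0.5469 0.5445 0.5423 0.54   0.5373 0.5347 0.5321 0.5294 0.5269 0.5244 0.522  0.5195 0.517  0.5147 0.5123 0.51   0.5076
  0.5051]
 [0.0849 0.0898 0.092  0.0952 0.0992 0.1026 0.1039 0.1262 0.1284 0.1311 0.1364 0.1365 0.1365 0.1344 0.1335 0.1355 0.1385 0.141  0.1451 0.1461 0.1495 0.1507 0.1538 0.157  0.158  0.1592 0.1583 0.1555
  0.1521]]
[ 0.4813 -0.1929  0.04  ]
[ 0.4897 -0.1924  0.04  ]
[ 0.4725 -0.1935  0.04  ]
[ 0.4808 -0.1845  0.04  ]
[ 0.4819 -0.2015  0.04  ]
```

The estimates agree on a hinge near x=0.618 and a hole near (0.480, -0.193). Next I move above the strip with the fingers closed.

```bash
python3 - <<'E'
import numpy as np
for a in (.8,.7,.6,.5,.4,.3,.2,.1,0):
    d=.104+.008*(.8-a)/.8; print(a,round(.618-d*np.cos(a)+.014*np.sin(a)+.0095,4),round(.046+d*np.sin(a)+.014*np.cos(a)+.014,4))
E
python3 -m handwheel '[{"grip":255,"translation":[25,2,0],"twist":0},{"grip":255,"translation":[25,2,0],"twist":0},{"grip":255,"translation":[25,2,0],"twist":0},{"grip":255,"translation":[25,1,0],"twist":0},{"grip":255,"translation":[23,1,0],"twist":0},{"grip":255,"translation":[0,0,25],"twist":0},{"grip":255,"translation":[0,0,25],"twist":0},{"grip":255,"translation":[0,0,25],"twist":0},{"grip":255,"translation":[0,0,25],"twist":0},{"grip":255,"translation":[0,0,20],"twist":0},{"grip":255,"translation":[0,0,10],"twist":0},{"grip":255,"translation":[0,0,0],"twist":0},{"grip":255,"translation":[0,0,0],"twist":0}]' 30
python3 - <<'E'
from h import *
s=optics.snapshot('scene');x=s['frame'][60:240,150:390];cv2.imwrite('pics/s1.png',cv2.resize(x,None,fx=3,fy=3)[:,:,::-1])
E
```

```text
0.8 0.5651 0.1444
0.7 0.5562 0.1384
0.6 0.5479 0.1314
0.5 0.5403 0.1236
0.4 0.5335 0.115
0.3 0.5275 0.1056
0.2 0.5225 0.0956
0.1 0.5185 0.085
0 0.5155 0.074
clock: 4.03
eef_pos: [0.5661, -0.187, 0.1731]
orientation: [3.139, 0.104, 0.001]
ft_force: [0.5, -0.2, 0.7]
width: 0.0003
```

View pics/s1.png

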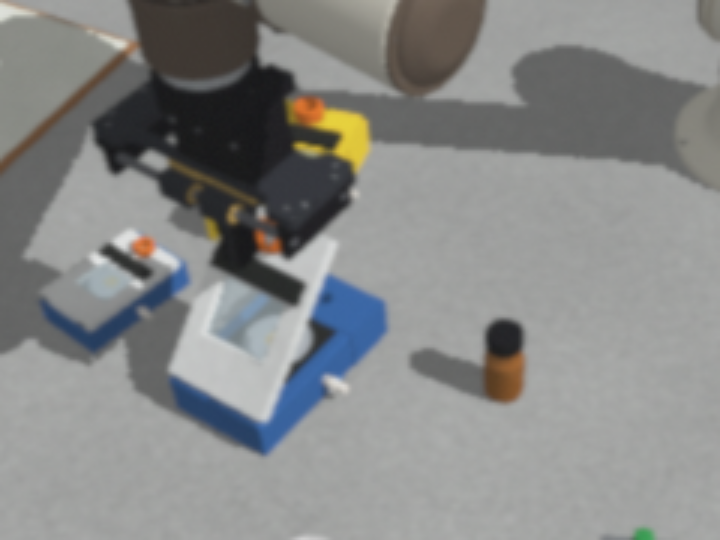

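The closed fingertips are just above the strip. Now I descend to touch it and start along the arc.

```bash
python3 -m handwheel '[{"grip":255,"translation":[0,0,5],"twist":0},{"grip":255,"translation":[0,0,5],"twist":0},{"grip":255,"translation":[0,0,5],"twist":0},{"grip":255,"translation":[0,0,4],"twist":0},{"grip":255,"translation":[0,0,3],"twist":0},{"grip":255,"translation":[0,0,3],"twist":0},{"grip":255,"translation":[0,0,3],"twist":0},{"grip":255,"translation":[0,0,0],"twist":0}]'
python3 -m handwheel '[{"grip":255,"translation":[-2,0,1.5],"twist":0},{"grip":255,"translation":[-2,0,1.5],"twist":0},{"grip":255,"translation":[-2,0,1.5],"twist":0},{"grip":255,"translation":[-2,0,1.5],"twist":0},{"grip":255,"translation":[-2,0,1.5],"twist":0},{"grip":255,"translation":[-2,0,1.7],"twist":0}]'
```

```text
clock: 4.75
eef_pos: [0.5656, -0.188, 0.1442]
orientation: [3.14, 0.102, -0.0]
ft_force: [0.7, -0.1, 1.0]
width: 0.0002
clock: 5.25
eef_pos: [0.5534, -0.1887, 0.1353]
orientation: [3.14, 0.101, 0.001]
ft_force: [1.0, -0.4, 0.4]
width: 0.0004
```

```bash
python3 -m handwheel '[{"grip":255,"translation":[0,0,2],"twist":0},{"grip":255,"translation":[0,0,2],"twist":0},{"grip":255,"translation":[0,0,2],"twist":0}]'
python3 -m handwheel '[{"grip":255,"translation":[-2,0,2],"twist":0},{"grip":255,"translation":[-2,0,2],"twist":0},{"grip":255,"translation":[-2,0,2],"twist":0}]'
```

```text
clock: 5.5
eef_pos: [0.5529, -0.1887, 0.1292]
orientation: [3.14, 0.101, -0.002]
ft_force: [0.7, -0.1, 2.5]
width: 0.0002
clock: 5.75
eef_pos: [0.5476, -0.189, 0.1231]
orientation: [3.14, 0.101, 0.001]
ft_force: [1.0, 0.0, -0.2]
width: 0.0005
```

```bash
cat > look.py <<'E'
import sys
from h import *
s=optics.snapshot('scene');x=s['frame'][60:240,150:390];cv2.imwrite('pics/'+sys.argv[1],cv2.resize(x,None,fx=3,fy=3)[:,:,::-1])
P=cloud(s);f=s['frame'];hsv=cv2.cvtColor(f,cv2.COLOR_RGB2HSV);H,S,V=[hsv[...,i].astype(int) for i in range(3)]
w=(S<45)&(V>110)&(s['depth']>0)&(P[...,2]>.05)&(P[...,2]<.2)&(P[...,0]>.45)&(P[...,0]<.65)&(P[...,1]<-.12)&(P[...,1]>-.25)
for k in range(4):
    Q=P[w];c=np.median(Q,0) if k==0 else Q.mean(0);n=np.linalg.svd(Q-c)[2][2];n*=np.sign(n[2]);w&=abs((P-c)@n)<(.012,.008,.005,.005)[k]
print('lid angle',np.arccos(n[2]),n,len(Q),c)
E
python3 look.py s2.png
```

```text
lid angle 0.49677911501936645 [0.47510615 0.03766082 0.87912218] 1373 [ 0.57920801 -0.18652084  0.07470929]
```

View pics/s2.png

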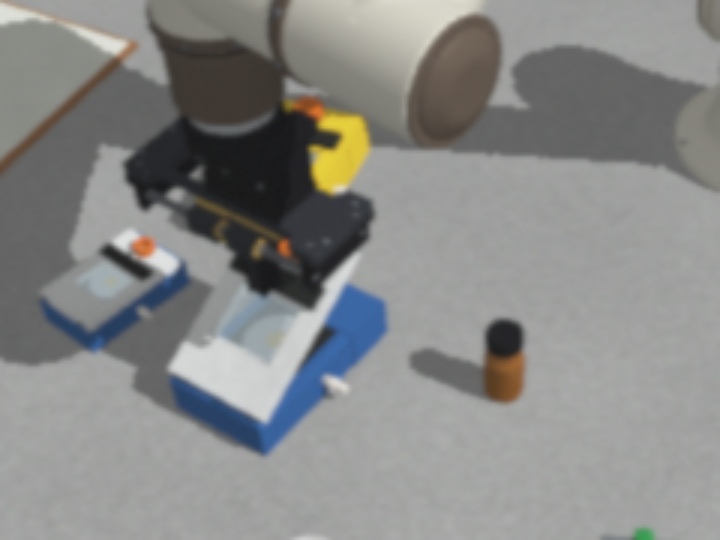

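The lid is following, now at about 0.50 rad with the fingertips on the strip. I continue along the arc.

```bash
python3 -m handwheel '[{"grip":255,"translation":[-2.5,0,2],"twist":0},{"grip":255,"translation":[-2.5,0,2],"twist":0},{"grip":255,"translation":[-2.5,0,2.2],"twist":0},{"grip":255,"translation":[-2.5,0,2.2],"twist":0},{"grip":255,"translation":[-2.5,0,2.2],"twist":0},{"grip":255,"translation":[-2.2,0,2.3],"twist":0}]'
python3 -m handwheel '[{"grip":255,"translation":[-2,0,2.3],"twist":0},{"grip":255,"translation":[-2,0,2.3],"twist":0},{"grip":255,"translation":[-2,0,2.3],"twist":0},{"grip":255,"translation":[-2,0,2.3],"twist":0},{"grip":255,"translation":[-1.5,0,2.5],"twist":0},{"grip":255,"translation":[-1.5,0,2.5],"twist":0}]'; python3 look.py s3.png
```

```text
clock: 6.3
eef_pos: [0.5324, -0.19, 0.1102]
orientation: [-3.14, -0.101, 0.0]
ft_force: [1.8, 0.1, 0.6]
width: 0.0007
clock: 6.8
eef_pos: [0.5216, -0.1907, 0.096]
orientation: [3.14, 0.101, -0.0]
ft_force: [0.9, 1.0, 0.8]
width: 0.0003
lid angle 0.18305656665064254 [0.18164574 0.01191225 0.98329188] 1433 [ 0.56815642 -0.18718811  0.06183703]
```

View pics/s3.png

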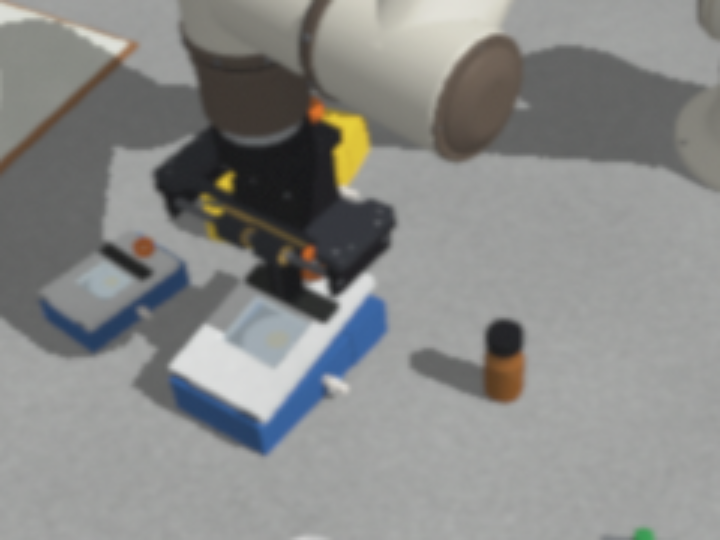

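```bash
python3 -m handwheel '[{"grip":255,"translation":[-1,0,2.5],"twist":0},{"grip":255,"translation":[-1,0,2.5],"twist":0},{"grip":255,"translation":[-1,0,2.5],"twist":0},{"grip":255,"translation":[-1,0,2.5],"twist":0},{"grip":255,"translation":[-0.5,0,2],"twist":0},{"grip":255,"translation":[-0.5,0,2],"twist":0},{"grip":255,"translation":[0,0,2],"twist":0},{"grip":255,"translation":[0,0,2],"twist":0}]'
python3 -m handwheel '[{"grip":255,"translation":[0,0,1],"twist":0},{"grip":255,"translation":[0,0,1],"twist":0},{"grip":255,"translation":[0,0,1],"twist":0}]'
python3 -m handwheel '[{"grip":255,"translation":[0,0,1],"twist":0},{"grip":255,"translation":[0,0,0],"twist":0}]'
```

```text
clock: 7.52
eef_pos: [0.5162, -0.1911, 0.0779]
orientation: [-3.14, -0.101, 0.002]
ft_force: [-1.1, -0.3, 1.2]
width: 0.0005
clock: 7.77
eef_pos: [0.5163, -0.191, 0.075]
orientation: [-3.14, -0.101, 0.002]
ft_force: [-0.2, 0.5, 1.9]
width: 0.0006
clock: 7.93
eef_pos: [0.5165, -0.191, 0.0744]
orientation: [-3.14, -0.101, 0.002]
ft_force: [-2.9, 0.6, 3.9]
width: 0.0006
```

Force is starting to build. I press on in half-millimetre steps.

```bash
python3 -m handwheel '[{"grip":255,"translation":[0,0,0.7],"twist":0},{"grip":255,"translation":[0,0,0],"twist":0}]'
python3 -m handwheel '[{"grip":255,"translation":[0,0,0.7],"twist":0},{"grip":255,"translation":[0,0,0],"twist":0}]'
python3 -m handwheel '[{"grip":255,"translation":[0,0,0.7],"twist":0},{"grip":255,"translation":[0,0,0],"twist":0}]'
```

```text
clock: 8.1
eef_pos: [0.5165, -0.191, 0.0738]
orientation: [-3.14, -0.101, 0.001]
ft_force: [-3.5, 1.0, 5.7]
width: 0.0006
clock: 8.27
eef_pos: [0.5164, -0.191, 0.0732]
orientation: [3.14, 0.101, -0.001]
ft_force: [-3.5, 1.8, 6.0]
width: 0.0005
clock: 8.43
eef_pos: [0.5165, -0.191, 0.0727]
orientation: [3.14, 0.102, -0.001]
ft_force: [-4.0, 2.6, 6.9]
width: 0.0005
```

```bash
python3 -m handwheel '[{"grip":255,"translation":[0,0,0.8],"twist":0},{"grip":255,"translation":[0,0,0.8],"twist":0},{"grip":255,"translation":[0,0,0],"twist":0},{"grip":255,"translation":[0,0,0],"twist":0}]'
python3 -m handwheel '[{"grip":255,"translation":[0,0,-5],"twist":0},{"grip":255,"translation":[0,0,-20],"twist":0},{"grip":255,"translation":[0,0,-30],"twist":0},{"grip":255,"translation":[-20,0,-35],"twist":0},{"grip":255,"translation":[-30,0,-35],"twist":0},{"grip":255,"translation":[-30,0,-35],"twist":0},{"grip":255,"translation":[0,0,-15],"twist":0},{"grip":255,"translation":[0,0,0],"twist":0},{"grip":255,"translation":[0,0,0],"twist":0}]'
python3 - <<'E'
from h import *
o=telemetry.get_obs();s=optics.snapshot('wrist');save(s,'w3.png');print(o['eef_pos'],o['orientation'],o['ft_force'],o['width'])
np.savez('pics/w3.npz',pos=o['eef_pos'],rv=o['orientation'],**s)
s=optics.snapshot('top');np.savez('pics/top1.npz',**s)
x=s['frame'][130:250,370:470];cv2.imwrite('pics/t1.png',cv2.resize(x,None,fx=5,fy=5)[:,:,::-1])
E
```

```text
clock: 8.77
eef_pos: [0.5165, -0.1911, 0.0716]
orientation: [3.14, 0.102, -0.001]
ft_force: [-4.1, 0.7, 8.4]
width: 0.0005
clock: 9.52
eef_pos: [0.4434, -0.1958, 0.2397]
orientation: [-3.14, -0.101, -0.007]
ft_force: [0.8, 0.3, -0.5]
width: 0.0004
[ 0.4434494  -0.19575395  0.23973535] [-3.13995674 -0.10094681 -0.00650683] [ 0.81670687  0.30414693 -0.47858828] 0.00040279602241169015
```

View pics/w3.png

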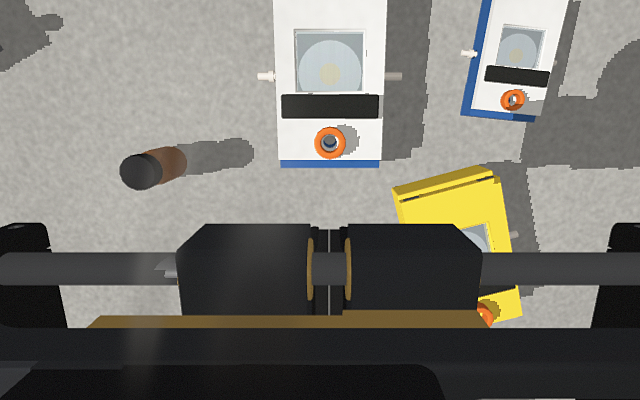

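View pics/t1.png

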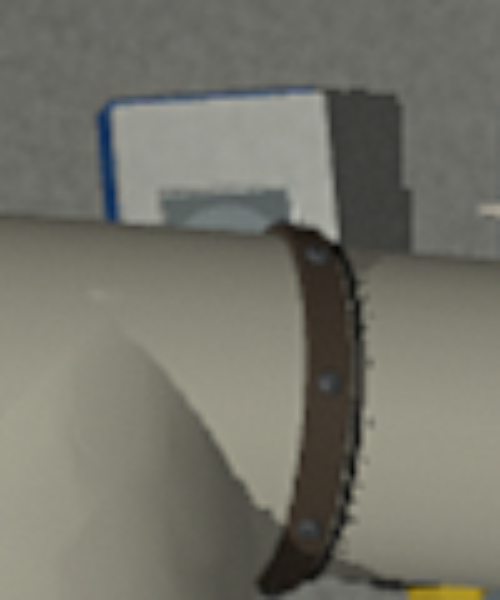

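The wrist view shows the lid flat, with the collar ring at (330,142). I measure the lid angle and the collar centre.

```bash
python3 - <<'E'
from h import *
s=dict(np.load('pics/w3.npz'));T=wT(s['pos'],s['rv'],s);P=cloud(s,T);ok=s['depth']>0
hsv=cv2.cvtColor(s['frame'],cv2.COLOR_RGB2HSV);H,S,V=[hsv[...,i].astype(int) for i in range(3)]
w=(S<40)&(V>180)&ok&(P[...,2]>.045)&(P[...,2]<.06);w[165:]=0;w[:,:270]=0;w[:,392:]=0
Q=P[w];c=Q.mean(0);n=np.linalg.svd(Q-c)[2][2];n*=np.sign(n[2]);print('lid',len(Q),c,n)
og=((H>3)&(H<18)&(S>140));og[165:]=0;og[:,:300]=0;og[:,360:]=0
top=og&ok&(P[...,2]>.0635)
print('top z',np.median(P[top][:,2]),P[og&ok][:,2].max())
cs,_=cv2.findContours(top.astype(np.uint8),cv2.RETR_CCOMP,cv2.CHAIN_APPROX_NONE)
for q in cs:
    if len(q)>12: e=cv2.fitEllipse(q);print('ell',e,ray(s,T,*e[0],.066))
cs,_=cv2.findContours(og.astype(np.uint8),cv2.RETR_EXTERNAL,cv2.CHAIN_APPROX_NONE);q=max(cs,key=len);e=cv2.fitEllipse(q);print('outer',e)
bl=(H>100)&(H<125)&(S>120);bl[:158]=0;bl[175:]=0;bl[:,:275]=0;bl[:,385:]=0
v,u=np.where(bl);print('blue near rows',v.min(),v.max(),ray(s,T,330,v.max()+.5,.04),P[v,u][:,2].mean())
Q=P[top];print('top pts centre',(Q.min(0)+Q.max(0))/2,Q.max(0)-Q.min(0))
x=s['frame'][115:175,290:380];cv2.imwrite('pics/w3z.png',cv2.resize(x,None,fx=8,fy=8,interpolation=cv2.INTER_NEAREST)[:,:,::-1])
E
```

```text
lid 12453 [ 0.54589242 -0.18867204  0.05100009] [ 0.00291128 -0.00182419  0.9999941 ]
top z 0.06560621932124744 0.06806025073788058
ell ((329.4631042480469, 142.65316772460938), (29.986690521240234, 30.618846893310547), 173.46409606933594) [ 0.48172099 -0.19362182  0.066     ]
ell ((329.42938232421875, 142.7849578857422), (19.292415618896484, 19.654247283935547), 22.950286865234375) [ 0.48159877 -0.19359852  0.066     ]
outer ((329.51422119140625, 142.45933532714844), (29.987791061401367, 31.067367553710938), 2.8301022052764893)
blue near rows 160 167 [ 0.45450288 -0.19594666  0.04      ] 0.04164912736224507
top pts centre [ 0.48160049 -0.19334091  0.06583782] [0.02850353 0.0281666  0.00444487]
```

View pics/w3z.png

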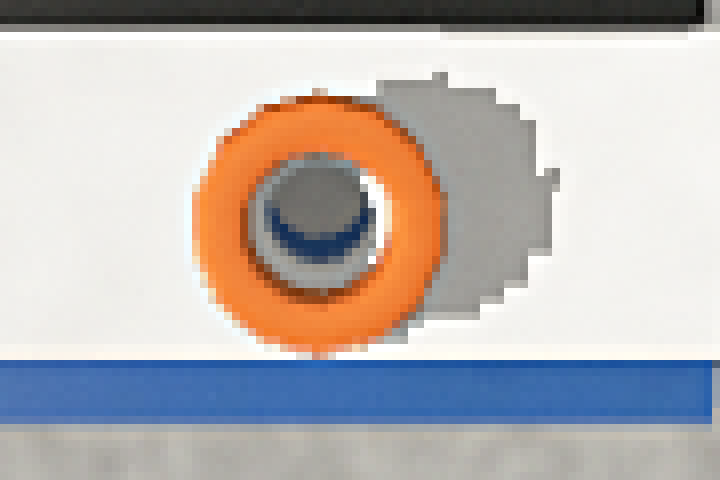

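The lid is shut: its tilt is about 0.003 rad. The collar centre is (0.4816, -0.1935), which agrees with the base hole. Next I view the pin.

```bash
python3 -m handwheel '[{"grip":0,"translation":[8,-29,0],"twist":0},{"grip":0,"translation":[8,-29,0],"twist":0},{"grip":0,"translation":[8,-29,0],"twist":0},{"grip":0,"translation":[8,-29,0],"twist":0},{"grip":0,"translation":[8,-29,0],"twist":0},{"grip":0,"translation":[8,-29,0],"twist":0},{"grip":0,"translation":[8,-29,0],"twist":0},{"grip":0,"translation":[8,-29,0],"twist":0},{"grip":0,"translation":[8,-29,0],"twist":0},{"grip":0,"translation":[8,-29,0],"twist":0},{"grip":0,"translation":[8,-29,0],"twist":0},{"grip":0,"translation":[8,-29,0],"twist":0},{"grip":0,"translation":[8,-29,0],"twist":0},{"grip":0,"translation":[0,0,0],"twist":0},{"grip":0,"translation":[0,0,0],"twist":0}]' 30
python3 - <<'E'
from h import *
o=telemetry.get_obs();s=optics.snapshot('wrist');save(s,'w4.png');print(o['eef_pos'],o['orientation'],o['ft_force'],o['width'])
np.savez('pics/w4.npz',pos=o['eef_pos'],rv=o['orientation'],**s)
T=wT(o['eef_pos'],o['orientation'],s);P=cloud(s,T);ok=s['depth']>0
hsv=cv2.cvtColor(s['frame'],cv2.COLOR_RGB2HSV);H,S,V=[hsv[...,i].astype(int) for i in range(3)]
g=(H>50)&(H<85)&(S>100)&ok&(P[...,2]>.04)
print(P[g].max(0),P[g].min(0))
t=g&(P[...,2]>.095);cs,_=cv2.findContours(t.astype(np.uint8),0,1)
q=max(cs,key=len);e=cv2.fitEllipse(q);print('handle top',e,ray(s,T,*e[0],.098),P[t].mean(0))
h=ok&(abs(P[...,2]-.05)<.004);h[215:]=0;k,l,st,c=cv2.connectedComponentsWithStats(h.astype(np.uint8));i=1+np.argmax(st[1:,4])
q=P[l==i][:,:2].astype(np.float32);print('holder',cv2.minAreaRect(q))
f=ok&(abs(P[...,2]-.056)<.0025)&~g;f[215:]=0;k,l,st,c=cv2.connectedComponentsWithStats(f.astype(np.uint8));i=1+np.argmax(st[1:,4]);print('flange',st[i],P[l==i].mean(0),cv2.minEnclosingCircle(P[l==i][:,:2].astype(np.float32)))
E
```

```text
clock: 10.87
eef_pos: [0.522, 0.1884, 0.2362]
orientation: [3.138, 0.105, -0.006]
ft_force: [-0.2, -1.1, -0.5]
width: 0.0858
[0.5220081  0.18844475 0.23615595] [ 3.13759443  0.10482196 -0.00607226] [-0.15089906 -1.14441553 -0.47897742] 0.08584718260385242
[0.56905749 0.21496421 0.33913487] [0.52945963 0.14173008 0.0617329 ]
handle top ((326.8183288574219, 143.66307067871094), (17.573978424072266, 17.915546417236328), 178.23880004882812) [0.56142798 0.19269164 0.098     ] [0.56116265 0.19253445 0.10009026]
holder ((0.5608877539634705, 0.1928960680961609), (0.06004117429256439, 0.06023909151554108), 30.325149536132812)
flange [313 125  29  28 303] [0.56445991 0.19304849 0.05566054] ((0.5610061883926392, 0.19282187521457672), 0.013432630337774754)
```

View pics/w4.png

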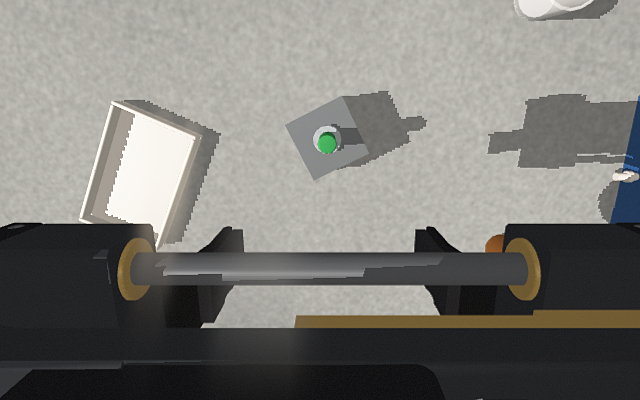

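The pin axis is (0.561, 0.193), and the handle top, flange and holder all agree on it. Now I move over it and down.

```bash
python3 -m handwheel '[{"grip":0,"translation":[20,-1,0],"twist":0},{"grip":0,"translation":[19.4,-0.8,0],"twist":0},{"grip":0,"translation":[0,0,25],"twist":0},{"grip":0,"translation":[0,0,25],"twist":0},{"grip":0,"translation":[0,0,25],"twist":0},{"grip":0,"translation":[0,0,20],"twist":0},{"grip":0,"translation":[0,0,0],"twist":0},{"grip":0,"translation":[0,0,0],"twist":0}]'
```

```text
clock: 11.58
eef_pos: [0.5609, 0.19, 0.1427]
orientation: [3.138, 0.1, -0.004]
ft_force: [0.0, 0.2, 0.9]
width: 0.0872
```

```bash
python3 -m handwheel '[{"grip":0,"translation":[0.4,-2.6,15],"twist":0},{"grip":0,"translation":[0,0,15],"twist":0},{"grip":0,"translation":[0,0,15],"twist":0},{"grip":0,"translation":[0,0,10],"twist":0},{"grip":0,"translation":[0,0,7],"twist":0},{"grip":0,"translation":[0,0,4],"twist":0},{"grip":0,"translation":[0,0,0],"twist":0},{"grip":0,"translation":[0,0,0],"twist":0}]'
```

```text
clock: 12.25
eef_pos: [0.5622, 0.1942, 0.0785]
orientation: [-3.14, -0.102, -0.002]
ft_force: [0.2, -0.0, 0.1]
width: 0.0869
```

```bash
python3 -m handwheel '[{"grip":0,"translation":[-1,1.4,2],"twist":0},{"grip":0,"translation":[0,0,1],"twist":0},{"grip":0,"translation":[0,0,0],"twist":0}]'
python3 -m handwheel '[{"grip":120,"translation":[0,0,0],"twist":0},{"grip":160,"translation":[0,0,0],"twist":0},{"grip":180,"translation":[0,0,0],"twist":0},{"grip":195,"translation":[0,0,0],"twist":0},{"grip":205,"translation":[0,0,0],"twist":0},{"grip":215,"translation":[0,0,0],"twist":0},{"grip":230,"translation":[0,0,0],"twist":0},{"grip":255,"translation":[0,0,0],"twist":0},{"grip":255,"translation":[0,0,0],"twist":0},{"grip":255,"translation":[0,0,0],"twist":0},{"grip":255,"translation":[0,0,0],"twist":0}]' 35
```

```text
clock: 12.5
eef_pos: [0.5607, 0.1925, 0.075]
orientation: [-3.14, -0.101, -0.0]
ft_force: [0.2, -0.2, 0.4]
width: 0.0871
clock: 13.42
eef_pos: [0.5608, 0.1926, 0.0748]
orientation: [3.14, 0.101, -0.0]
ft_force: [-0.2, -0.2, 0.3]
width: 0.0217
```

```bash
python3 -m handwheel '[{"grip":255,"translation":[0,0,0],"twist":0},{"grip":255,"translation":[0,0,0],"twist":0},{"grip":255,"translation":[0,0,0],"twist":0},{"grip":255,"translation":[0,0,0],"twist":0}]' 35
```

```text
clock: 13.75
eef_pos: [0.5608, 0.1926, 0.0748]
orientation: [3.14, 0.101, 0.0]
ft_force: [-0.9, 0.5, 0.1]
width: 0.0148
```

Gripped with almost no side force. Now I lift.

```bash
python3 -m handwheel '[{"grip":255,"translation":[0,0,-5],"twist":0},{"grip":255,"translation":[0,0,-10],"twist":0},{"grip":255,"translation":[0,0,-15],"twist":0},{"grip":255,"translation":[0,0,-15],"twist":0},{"grip":255,"translation":[0,0,-15],"twist":0},{"grip":255,"translation":[0,0,-20],"twist":0},{"grip":255,"translation":[0,0,-20],"twist":0},{"grip":255,"translation":[0,0,-20],"twist":0},{"grip":255,"translation":[0,0,0],"twist":0},{"grip":255,"translation":[0,0,0],"twist":0}]'
python3 - <<'E'
from h import *
o=telemetry.get_obs();s=optics.snapshot('scene');np.savez('pics/s4.npz',pos=o['eef_pos'],rv=o['orientation'],**s)
x=s['frame'][130:290,280:480];cv2.imwrite('pics/s4.png',cv2.resize(x,None,fx=3.5,fy=3.5)[:,:,::-1]);print(o['eef_pos'],o['orientation'],o['width'],o['ft_force'])
E
```

```text
clock: 14.58
eef_pos: [0.5613, 0.193, 0.1969]
orientation: [-3.138, -0.101, -0.005]
ft_force: [-0.2, -0.9, -1.6]
width: 0.0152
[0.56125887 0.19301296 0.19685454] [-3.13770438 -0.10126121 -0.00518795] 0.015159591164950605 [-0.1951972  -0.93508352 -1.55649411]
```

View pics/s4.png

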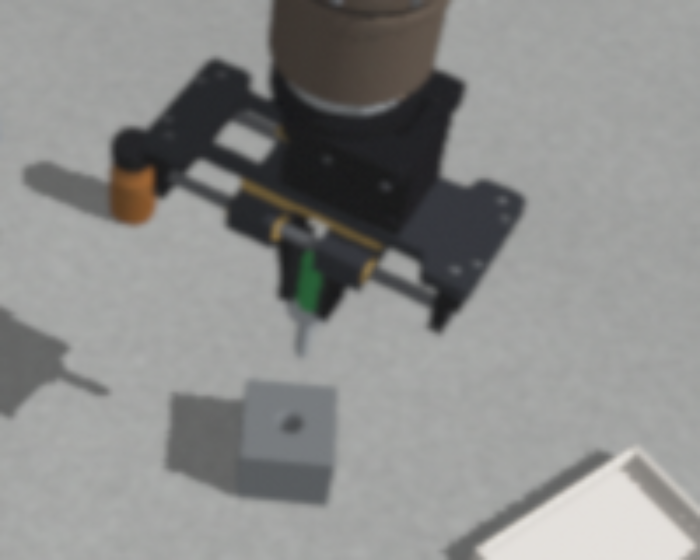

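The pin is held upright, clear of the holder. Now I carry it over the collar.

```bash
python3 -m handwheel '[{"grip":255,"translation":[-4,14,0],"twist":0},{"grip":255,"translation":[-7.5,27,0],"twist":0},{"grip":255,"translation":[-7.5,27,0],"twist":0},{"grip":255,"translation":[-7.5,27,0],"twist":0},{"grip":255,"translation":[-7.5,27,0],"twist":0},{"grip":255,"translation":[-7.5,27,0],"twist":0},{"grip":255,"translation":[-7.5,27,0],"twist":0},{"grip":255,"translation":[-7.5,27,0],"twist":0},{"grip":255,"translation":[-7.5,27,0],"twist":0},{"grip":255,"translation":[-7.5,27,0],"twist":0},{"grip":255,"translation":[-7.5,27,0],"twist":0},{"grip":255,"translation":[-7.5,27,0],"twist":0},{"grip":255,"translation":[-7.5,27,0],"twist":0},{"grip":255,"translation":[-7.5,27,0],"twist":0},{"grip":255,"translation":[-4,14,0],"twist":0},{"grip":255,"translation":[0,0,0],"twist":0},{"grip":255,"translation":[0,0,0],"twist":0},{"grip":255,"translation":[0,0,0],"twist":0}]'
```

```text
clock: 16.13
eef_pos: [0.4793, -0.1922, 0.1941]
orientation: [-3.14, -0.101, 0.002]
ft_force: [-0.5, -0.1, -0.6]
width: 0.0148
```

```bash
python3 -m handwheel '[{"grip":255,"translation":[1.8,1.3,15],"twist":0},{"grip":255,"translation":[0,0,15],"twist":0},{"grip":255,"translation":[0,0,12],"twist":0},{"grip":255,"translation":[0,0,6],"twist":0},{"grip":255,"translation":[0,0,0],"twist":0},{"grip":255,"translation":[0,0,0],"twist":0}]'
python3 - <<'E'
from h import *
o=telemetry.get_obs();print(o['eef_pos'],o['orientation'])
s=optics.snapshot('scene');np.savez('pics/s5.npz',pos=o['eef_pos'],rv=o['orientation'],**s)
x=s['frame'][80:230,170:330];cv2.imwrite('pics/s5.png',cv2.resize(x,None,fx=4,fy=4)[:,:,::-1])
s=optics.snapshot('wrist');save(s,'w5.png');np.savez('pics/w5.npz',pos=o['eef_pos'],rv=o['orientation'],**s)
E
```

```text
clock: 16.63
eef_pos: [0.4821, -0.1931, 0.1469]
orientation: [3.14, 0.103, -0.0]
ft_force: [-0.2, -0.0, 0.1]
width: 0.0147
[ 0.48207201 -0.19311639  0.14690484] [ 3.13965231e+00  1.03384503e-01 -4.06478234e-04]
```

View pics/s5.png

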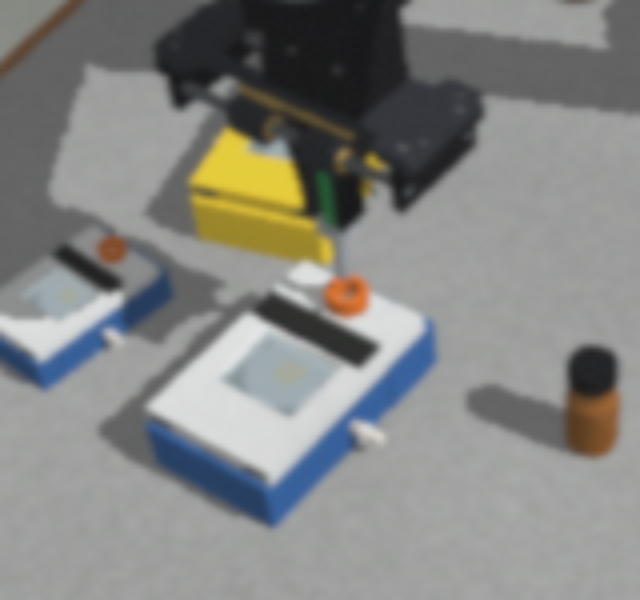

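View pics/w5.png

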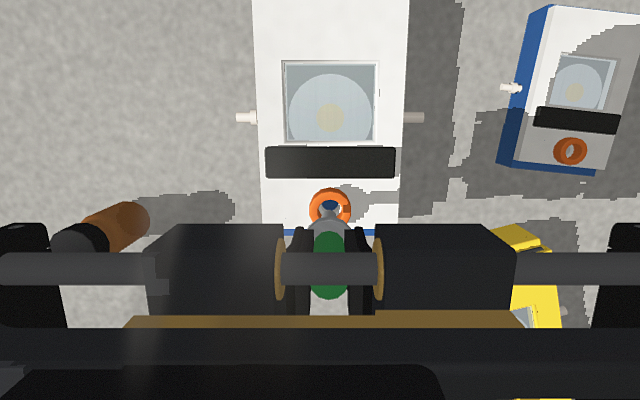

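```bash
python3 - <<'E'
from h import *
s=dict(np.load('pics/w5.npz'));T=wT(s['pos'],s['rv'],s);Ti=np.linalg.inv(T);K=s['camera_matrix']
def pr(p):
    q=Ti@np.array([*p,1]);return K[0,0]*q[0]/-q[2]+K[0,2], K[1,1]*-q[1]/-q[2]+K[1,2]
p=s['pos'];print('tip pred',pr([p[0]+.0004,p[1],p[2]-.069]),'collar pred',pr([.4816,-.1935,.066]))
hsv=cv2.cvtColor(s['frame'],cv2.COLOR_RGB2HSV);H,S,V=[hsv[...,i].astype(int) for i in range(3)]
og=((H>3)&(H<18)&(S>140));og[235:]=0;og[:,:300]=0;og[:,360:]=0
cs,_=cv2.findContours(og.astype(np.uint8),0,1);print('collar seen',cv2.boundingRect(max(cs,key=len)))
x=s['frame'][180:245,280:380];cv2.imwrite('pics/w5z.png',cv2.resize(x,None,fx=8,fy=8,interpolation=cv2.INTER_NEAREST)[:,:,::-1])
E
```

```text
tip pred (np.float64(329.1888984809924), np.float64(215.042046048388)) collar pred (np.float64(329.6523325634064), np.float64(211.14639799067237))
collar seen (309, 187, 42, 37)
```

View pics/w5z.png

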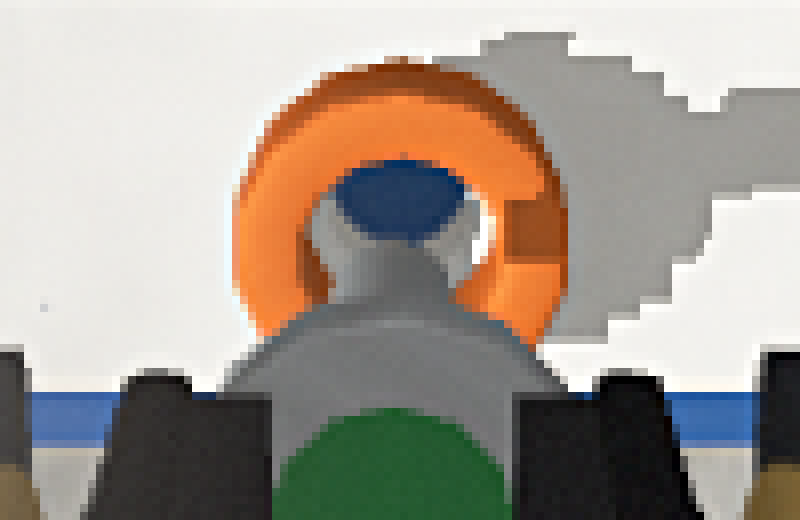

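The shank is centred on the collar to within about 0.5 mm. I trim x by -0.9 mm and go down slowly, watching the force.

```bash
python3 -m handwheel '[{"grip":255,"translation":[-0.9,0.3,2],"twist":0},{"grip":255,"translation":[0,0,4],"twist":0},{"grip":255,"translation":[0,0,4],"twist":0},{"grip":255,"translation":[0,0,3],"twist":0},{"grip":255,"translation":[0,0,3],"twist":0},{"grip":255,"translation":[0,0,2],"twist":0},{"grip":255,"translation":[0,0,2],"twist":0},{"grip":255,"translation":[0,0,0],"twist":0}]'
```

```text
clock: 17.4
eef_pos: [0.4806, -0.1939, 0.1263]
orientation: [-3.14, -0.101, 0.002]
ft_force: [0.5, 0.2, -0.6]
width: 0.0149
```

```bash
python3 -m handwheel '[{"grip":255,"translation":[0.5,-0.4,1],"twist":0},{"grip":255,"translation":[0,0,2],"twist":0},{"grip":255,"translation":[0,0,2],"twist":0},{"grip":255,"translation":[0,0,2],"twist":0},{"grip":255,"translation":[0,0,2],"twist":0},{"grip":255,"translation":[0,0,0],"twist":0}]'
python3 -m handwheel '[{"grip":255,"translation":[0,0,2],"twist":0},{"grip":255,"translation":[0,0,2],"twist":0},{"grip":255,"translation":[0,0,2],"twist":0},{"grip":255,"translation":[0,0,2],"twist":0},{"grip":255,"translation":[0,0,2],"twist":0},{"grip":255,"translation":[0,0,0],"twist":0}]'
```

```text
clock: 17.9
eef_pos: [0.4811, -0.1935, 0.1173]
orientation: [-3.14, -0.101, 0.001]
ft_force: [0.3, -0.1, -0.9]
width: 0.0151
clock: 18.4
eef_pos: [0.4811, -0.1935, 0.1073]
orientation: [-3.14, -0.101, 0.002]
ft_force: [-0.2, 0.1, -0.4]
width: 0.0152
```

The pin is through the lid and at the mouth of the base hole with no force. I carry on.

```bash
python3 -m handwheel '[{"grip":255,"translation":[0,0,2],"twist":0},{"grip":255,"translation":[0,0,2],"twist":0},{"grip":255,"translation":[0,0,2],"twist":0},{"grip":255,"translation":[0,0,2],"twist":0},{"grip":255,"translation":[0,0,2],"twist":0},{"grip":255,"translation":[0,0,2],"twist":0},{"grip":255,"translation":[0,0,0],"twist":0}]'
python3 -m handwheel '[{"grip":255,"translation":[0,0,1.5],"twist":0},{"grip":255,"translation":[0,0,1.5],"twist":0},{"grip":255,"translation":[0,0,1.5],"twist":0},{"grip":255,"translation":[0,0,1.5],"twist":0},{"grip":255,"translation":[0,0,0],"twist":0},{"grip":255,"translation":[0,0,0],"twist":0}]' 45
```

```text
clock: 18.98
eef_pos: [0.4811, -0.1935, 0.0953]
orientation: [-3.14, -0.101, 0.001]
ft_force: [0.1, -0.7, 0.6]
width: 0.015
clock: 19.48
eef_pos: [0.4815, -0.1935, 0.09]
orientation: [3.14, 0.102, 0.0]
ft_force: [-0.6, 1.4, 1.6]
width: 0.0151
```

```bash
python3 -m handwheel '[{"grip":255,"translation":[0,0,1],"twist":0},{"grip":255,"translation":[0,0,1],"twist":0},{"grip":255,"translation":[0,0,1],"twist":0},{"grip":255,"translation":[0,0,0],"twist":0},{"grip":255,"translation":[0,0,0],"twist":0}]'
python3 -m handwheel '[{"grip":255,"translation":[0,0,1],"twist":0},{"grip":255,"translation":[0,0,1],"twist":0},{"grip":255,"translation":[0,0,1],"twist":0},{"grip":255,"translation":[0,0,0],"twist":0},{"grip":255,"translation":[0,0,0],"twist":0}]'
```

```text
clock: 19.9
eef_pos: [0.4815, -0.1936, 0.087]
orientation: [3.14, 0.102, 0.0]
ft_force: [-0.8, 1.1, 4.5]
width: 0.0147
clock: 20.32
eef_pos: [0.4815, -0.1935, 0.084]
orientation: [3.14, 0.102, 0.0]
ft_force: [-2.4, 1.4, 6.6]
width: 0.0148
```

```bash
python3 -m handwheel '[{"grip":255,"translation":[0,0,1],"twist":0},{"grip":255,"translation":[0,0,1],"twist":0},{"grip":255,"translation":[0,0,0],"twist":0},{"grip":255,"translation":[0,0,0],"twist":0},{"grip":255,"translation":[0,0,0],"twist":0},{"grip":255,"translation":[0,0,0],"twist":0}]'
python3 - <<'E'
from h import *
f=[]
o=telemetry.get_obs();print(o['eef_pos'],o['ft_force'])
s=optics.snapshot('scene');np.savez('pics/s6.npz',**s)
x=s['frame'][80:230,170:330];cv2.imwrite('pics/s6.png',cv2.resize(x,None,fx=4,fy=4)[:,:,::-1])
s=optics.snapshot('wrist');save(s,'w6.png');T=wT(o['eef_pos'],o['orientation'],s);P=cloud(s,T);ok=s['depth']>0
hsv=cv2.cvtColor(s['frame'],cv2.COLOR_RGB2HSV);H,S,V=[hsv[...,i].astype(int) for i in range(3)]
w=(S<40)&(V>150)&ok&(P[...,2]>.04)&(P[...,2]<.065)&(abs(P[...,1]+.187)<.045)&(P[...,0]>.5)&(P[...,0]<.62);Q=P[w];c=Q.mean(0);n=np.linalg.svd(Q-c)[2][2];print('lid',c,n)
og=((H>3)&(H<18)&(S>140))&ok&(abs(P[...,1]+.1935)<.02)&(abs(P[...,0]-.4816)<.02);Q=P[og];print('collar',len(Q),np.percentile(Q[:,2],[10,50,90,98]))
x=s['frame'][150:300,230:430];cv2.imwrite('pics/w6z.png',cv2.resize(x,None,fx=4,fy=4)[:,:,::-1])
o=telemetry.get_obs();print(o['ft_force'],o['clock'])
E
```

```text
clock: 20.82
eef_pos: [0.4815, -0.1936, 0.0823]
orientation: [3.14, 0.102, 0.0]
ft_force: [-1.5, 1.7, 7.0]
width: 0.0151bash:  1374 Killed                     python3 - <<'E'
from h import *
f=[]
o=telemetry.get_obs();print(o['eef_pos'],o['ft_force'])
s=optics.snapshot('scene');np.savez('pics/s6.npz',**s)
x=s['frame'][80:230,170:330];cv2.imwrite('pics/s6.png',cv2.resize(x,None,fx=4,fy=4)[:,:,::-1])
s=optics.snapshot('wrist');save(s,'w6.png');T=wT(o['eef_pos'],o['orientation'],s);P=cloud(s,T);ok=s['depth']>0
hsv=cv2.cvtColor(s['frame'],cv2.COLOR_RGB2HSV);H,S,V=[hsv[...,i].astype(int) for i in range(3)]
w=(S<40)&(V>150)&ok&(P[...,2]>.04)&(P[...,2]<.065)&(abs(P[...,1]+.187)<.045)&(P[...,0]>.5)&(P[...,0]<.62);Q=P[w];c=Q.mean(0);n=np.linalg.svd(Q-c)[2][2];print('lid',c,n)
og=((H>3)&(H<18)&(S>140))&ok&(abs(P[...,1]+.1935)<.02)&(abs(P[...,0]-.4816)<.02);Q=P[og];print('collar',len(Q),np.percentile(Q[:,2],[10,50,90,98]))
x=s['frame'][150:300,230:430];cv2.imwrite('pics/w6z.png',cv2.resize(x,None,fx=4,fy=4)[:,:,::-1])
o=telemetry.get_obs();print(o['ft_force'],o['clock'])
E
```

View pics/s6.png

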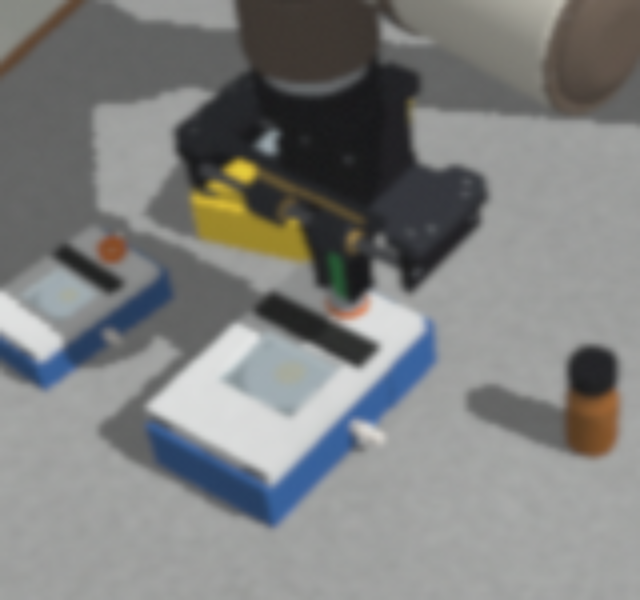

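The scene view shows the flange on the orange collar at (348,303) in the crop, with the lid flat. The measurement script was killed because its full SVD used too much memory, so I repeat it with a lighter one.

```bash
python3 - <<'E'
from h import *
o=telemetry.get_obs();print(o['eef_pos'],o['ft_force'],o['clock'],o['width'])
s=optics.snapshot('wrist');T=wT(o['eef_pos'],o['orientation'],s);P=cloud(s,T);ok=s['depth']>0
hsv=cv2.cvtColor(s['frame'],cv2.COLOR_RGB2HSV);H,S,V=[hsv[...,i].astype(int) for i in range(3)]
w=(S<40)&(V>150)&ok&(P[...,2]>.04)&(P[...,2]<.065)&(abs(P[...,1]+.187)<.045)&(P[...,0]>.5)&(P[...,0]<.62);Q=P[w];c=Q.mean(0);n=np.linalg.eigh(np.cov((Q-c).T))[1][:,0];print('lid',c,n)
og=((H>3)&(H<18)&(S>140))&ok&(abs(P[...,1]+.1935)<.02)&(abs(P[...,0]-.4816)<.02);Q=P[og];print('collar',len(Q),np.percentile(Q[:,2],[10,50,90,98]) if len(Q) else '')
x=s['frame'][150:300,230:430];cv2.imwrite('pics/w6z.png',cv2.resize(x,None,fx=4,fy=4)[:,:,::-1])
E
```

```text
[ 0.48152344 -0.19356808  0.08231137] [-2.14154642  0.46786374  7.59556325] 20.9167 0.014674753033000485
lid [ 0.56237063 -0.18703672  0.05037286] [-0.01810185 -0.00683909  0.99981276]
collar 246 [0.05327263 0.05611213 0.05746205 0.06731115]
```

View pics/w6z.png

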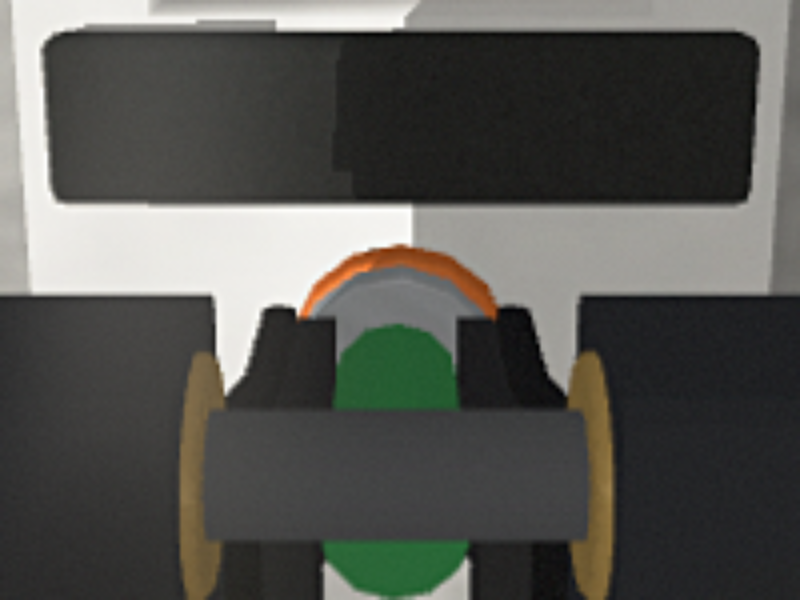

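The collar top is at about 57.5 mm, so it is pressed about 8 mm. Force is about 7.5 N. I do a quick check of the bystanders and then hand in.

```bash
python3 - <<'E'
from h import *
a=np.load('pics/scene0.npz')['frame'].astype(int);b=np.load('pics/s6.npz')['frame'].astype(int)
for n,(x0,y0,x1,y1) in dict(vial=(310,165,328,194),beaker=(240,236,268,270),tray=(408,256,492,322)).items():
    print(n,np.abs(a-b)[y0:y1,x0:x1].max(-1).mean())
o=telemetry.get_obs();print(o['ft_force'],o['eef_pos'])
robot.job_done()
E
```

```text
vial 3.1628352490421454
beaker 4.75
tray 4.315656565656566
[-1.57132792  1.11913199  6.69011437] [ 0.48150035 -0.1935516   0.08230865]
the job is handed in; nothing more can be done
```

I shut the lid, moved the pin from its block through the collar, lid and base, and handed the job in at about 21 s, still holding the pin down.

- **Lid:** I pushed it shut on the rubber strip, peaking at about 8.4 N upward in the readings between moves. Afterwards it measured flat to about 0.003 rad.
- **Pin:** It went in with no noticeable side force. The flange now rests on the collar with about 7 N of push.
- **Collar:** It is about 8 mm down by the tool's height. The wrist camera agrees, with the collar top at about 57.5 mm against 66 mm when free.
- **Bystanders:** The vial, beaker and tray look unchanged in the before and after scene pictures.

**Checks that disagreed or failed:**
- **Lid tilt:** The final fit gave about -0.018 rad, in the direction past shut. I put this down to close-range depth noise and the partly hidden lid, because the scene view shows the lid flat.
- **Near edge of the base:** It measured about 26 mm from the hole instead of the 22 mm given. I used the collar and hole positions, which agreed with each other.
- **Killed script:** One measuring script ran out of memory and was killed. I reran it in a lighter form.

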